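Load the brazing turntable and index it three clicks

ROBOT

A 7-joint arm with a two-finger parallel gripper is mounted at the origin on the work surface. World frame = base frame: x ahead of the robot, y to its left, z up, the work surface at z = 0. Lengths are in m, angles in rad, forces in N, time in s.
With the tool pointing down it reaches from about 0.35 to 0.9 m from the base axis. Payload 8.1 kg.
Tool frame: the origin (TCP) lies midway between the tips of the shut fingers; the grasp point (between the pads) lies arm.hold_point_z behind it (arm.hold_point_z is the distance from the TCP to the grasp point, in m); z points along the fingers, x is the direction in which the jaws open and shut, and the axes are right-handed (so a half turn about z gives the same grasp; the last joint's range is limited). The gripper opens to 92 mm and grips with 3 to 60 N. Pads are 19 mm wide; open, the fingers measure 130 mm over their backs; the gripper's body (75 mm by 190 mm) begins 47 mm behind the grasp point.
Start: joints at [1.204, 0.434, 0.025, 1.573, -0.012, 1.134, -0.075], TCP at [0.163, -0.603, 0.227] pointing down, gripper open.
Joint ranges: [-2.62, 2.62], [-0.44, 2.09], [-1.27, 1.32], [0.08, 2.57], [-1.32, 4.46], [0.12, 2], [-2.74, 2.74]. Speed limits (rad/s): [2.22, 2.22, 3.01, 3.01, 3.14, 3.14, 3.14].

INTERFACE

Orientations are given as a rotation vector (axis times angle).
In Python, from cell import arm gives the robot as it stands.
- The arm moves only by the shell command python3 -m pendant 'ROWS' [FORCE]. ROWS is JSON, a list of rows, each an object with "dp": the shift along the tool's x, y, z in m, a list of three; "rotation": the turn, a rotation vector about the tool's x, y, z in rad, a list of three; "fingers": the closure, from -1 (fully open) to 1 (shut). In form: [{"dp": [x, y, z], "rotation": [rx, ry, rz], "fingers": fingers}, ...]. A call has 1 to 20 rows; each row is the pose to reach, as a shift and turn from the pose measured when the call began, along the tool's axes at that moment; what a row does not reach only later rows make up. A row lasts 1/8 s, in which the tool goes at most 62.5 mm and 10.7 degrees, less where a joint would pass 70% of its speed; a pose out of reach is approached as far as the arm can. A call with a gripper value outside its range is refused whole. The fingers move at their own pace and stop on an object; FORCE is the grip in N (left out, the last holds). Time passes only in rows, so rows that repeat a pose let the fingers close. It gives the time, the measured TCP pose, the force and the opening at its end, in the units of the state.
- arm.observe(): the state, without advancing time (a new reading comes with each control period).
- arm.get_image(name): name is "scene" or "top" or "wrist"; returns the picture (384x512x3 uint8, blue, green, red); there is no depth.
- arm.camera_params(name): a dict with "camera_matrix" (3x3 intrinsics, pixels), "k1" (the pictures are not rectified: a ray, as slopes to the right and down, at radius r is drawn at 1 + k1 r^2 times it, then the intrinsics apply), "rvec" (rotation vector, rad) and "tvec" (3), from world to camera coordinates, as OpenCV has them. Camera axes: x right, y down, z forward; pixel columns grow to the right and rows downward; lengths in m; the calibration is good to about 2 mm. A picture is of the moment at which its call begins: read the wrist's pose just before it. camera_params takes no time and is no camera call; for the wrist camera it gives the pose at the moment of the call.
- arm.sign_off(): hands the job in, once; it reports no verdict.
The state is a dict: "clock": time; "joints": joint angles; "dq": joint speeds; "joint_efforts": joint torques, N m; "position": TCP position; "ee_rot": TCP orientation; "force": force on the tool from outside, world axes, zero at the start; "ft_torque": the same for the moment, N m; "width": opening from 0.0 (shut) to 1.0 (fully open).
Only numpy, scipy, OpenCV 4.12 (cv2) and the standard library are available. Lean on these libraries where they do the work, as an engineer would, in place of code of your own. Each camera call takes 0.05 s, during which the arm holds its last target.

TASK

Pick the short, thick straight copper pipe out of the crate of fittings and lay it centred in the two V rests of the brazing turntable, then let go of it. Then take the black upright handle of the turntable's ratchet lever and swing it counterclockwise (seen from above) by exactly three clicks from where it stands; the ratchet does not go back, so feel for each click and do not run on to a fourth. Finish while still gripping the handle, holding the lever still at the third click, with the pipe lying in its rests; leave the other fittings in the crate and do not disturb the brick, the spool and the brush.

Things in the scene. Friction and masses are not known exactly. Their poses are not given: they have to be found in the camera images.
- pipe: the part to load: straight plain copper pipe, 28 mm in diameter, 110 mm long, about 90 g, lying level in the crate. Origin at its middle, on its axis; its x axis runs along the pipe (either end is alike). No other thick straight pipe is in the crate
- crate: grey open plastic crate, fixed, 240 mm along its x, 340 mm along its y, 45 mm high, walls and floor 6 mm thick. Origin at the centre of its underside. The pipe, the elbow and the tee lie in three places about 100 mm apart along its y, in any order
- elbow: copper elbow of 28 mm tube lying flat in the crate, 64 x 64 mm, 28 mm high; not wanted. Origin on its underside
- tee: copper T-piece of 28 mm tube lying flat in the crate, 72 x 56 mm, 28 mm high; not wanted. Origin on its underside
- thin_tube: thin straight copper tube, 15 mm in diameter, 180 mm long, lying along the crate's far side (its +x side); not wanted. Origin on its underside, at the middle of its length
- turntable: turning part of the brazing turntable: toothed steel disc, 122 mm in diameter, top 40 mm above the work surface, with a lever bar (18 mm wide, its top 50 mm above the work surface). Origin on the vertical turning axis at work-surface height; x points out along the lever to the handle, z up. It turns counterclockwise seen from above (positive about z) and cannot go back
- positioner: fixed steel base of the turntable, 190 x 150 mm, 10 mm high; origin on the turning axis at work-surface height
- pawl: spring pawl on the far side of the disc, in a housing 44 mm high. The disc has 24 teeth: one click per 15 degrees, 31 mm of handle travel. At the start it rests in a notch; which one differs. The push along the handle's path rises over each tooth to 3 to 5 N; 12 to 14 degrees past each notch the pawl drops and the lever jumps forward, so that the force felt by a hand that grips it suddenly falls by 5 to 13 N: the click
- handle (a point): centre of the top of the upright black handle at the lever's end: a round post 22 mm in diameter, 65 mm high, top 115 mm above the work surface, 120 mm from the turning axis. It does not spin on the lever
- rest_center (a point): where the middle of the pipe's axis belongs: on the turning axis, 72 mm above the work surface, 32 mm above the disc; axes as the turntable's. The pipe lies along the y axis, square to the lever, in two steel V rests (90 degree V, 12 mm thick, mouth 41 mm wide, top 72 mm above the work surface) centred 38 mm either side of this point; the 64 mm between the rests are free for fingers
- brick: pale firebrick lying beyond the crate, 114 x 230 x 64 mm, origin under its centre; leave alone
- spool: bare aluminium spool standing upright to the right of the turntable (seen from the robot), 60 mm in diameter, 50 mm high, origin under its centre; leave alone
- wire_brush: hand brush with a wooden handle lying near the right of the turntable (seen from the robot); leave alone

How it is judged:
By the outcome, as a careful person would: the job done as asked, in the order asked, and still so for the second after the job is handed in, while the arm keeps its last pose, push and grip.
It also fails if it takes over 72 s, if anything falls off the work surface, if the arm or the gripper's body presses on something with over 40 N, if the wrist force passes 120 N, or if a joint passes its speed limit or range.

## Working session

There is one attempt and no reset: what is moved stays moved. The work goes in short steps, Python scripts to look and compute and a shell command to move; the robot and the scene stay as the last step left them, time stands still between calls to the robot, and variables do not carry over. Pictures are saved under pics/ and viewed, and the job is handed in when it is done.

```bash
mkdir -p pics; ls
python3 - <<'E'
from cell import arm
import cv2
print(arm.observe(), arm.hold_point_z)
for n in("scene","top"):
    p=arm.camera_params(n);print(n,p)
    cv2.imwrite(f"pics/{n}0.png",arm.get_image(n))
E
```

```text
pics
{'clock': 0.0, 'joints': array([ 1.20440011,  0.43519725,  0.02495216,  1.57410631, -0.01158663,
        1.13396581, -0.07513861]), 'dq': array([-2.12585826e-05, -3.78446286e-04,  1.13306358e-03,  2.45260275e-03,
        1.20579645e-03, -8.62635844e-04, -1.50167692e-04]), 'joint_efforts': array([-5.19195055e-04, -6.67844582e+01,  9.85142179e-01, -3.14466512e+01,
       -6.04572985e-02,  4.30284650e-02,  1.69431360e-04]), 'position': array([ 0.16278774, -0.60290453,  0.22595714]), 'ee_rot': array([-2.49357405e+00,  1.90960027e+00,  2.03789535e-03]), 'force': array([ 0.01272548, -0.3733945 ,  0.39138035]), 'ft_torque': array([-0.00892983,  0.02582711, -0.00705102]), 'width': 1.0012247422748455} 0.0188
scene {'camera_matrix': array([[417.94011862,   0.        , 257.44763978],
       [  0.        , 417.94011862, 194.33505299],
       [  0.        ,   0.        ,   1.        ]]), 'k1': -0.09822655057677725, 'rvec': array([ 2.52183822,  0.73212973, -0.21574237]), 'tvec': array([-0.46292326, -0.27156877,  1.52334437])}
top {'camera_matrix': array([[420.22911104,   0.        , 257.04594288],
       [  0.        , 420.22911104, 187.7311891 ],
       [  0.        ,   0.        ,   1.        ]]), 'k1': -0.1195539882961572, 'rvec': array([ 2.18422183, -2.1712129 ,  0.05134089]), 'tvec': array([-0.0574788 ,  0.59816879,  1.28583491])}
```

View pics/scene0.png

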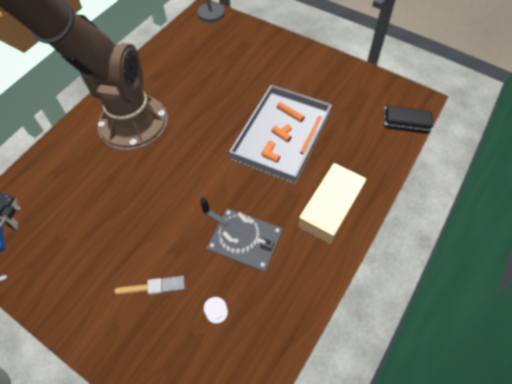

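View pics/top0.png

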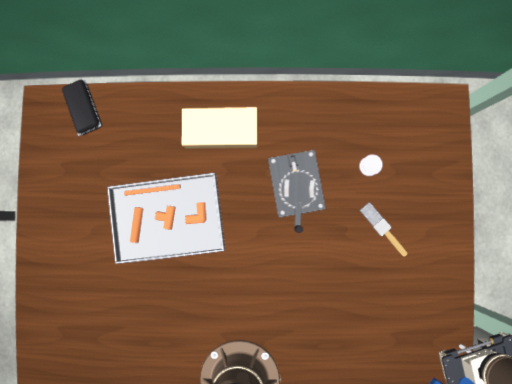

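Run:
```python
import cv2
im=cv2.imread("pics/top0.png")
cv2.imwrite("pics/topA.png",cv2.resize(im[180:330,10:210],None,fx=4,fy=4,interpolation=cv2.INTER_CUBIC))
cv2.imwrite("pics/topB.png",cv2.resize(im[150:300,210:410],None,fx=4,fy=4,interpolation=cv2.INTER_CUBIC))
```

```text
(no output)
```

View pics/topA.png

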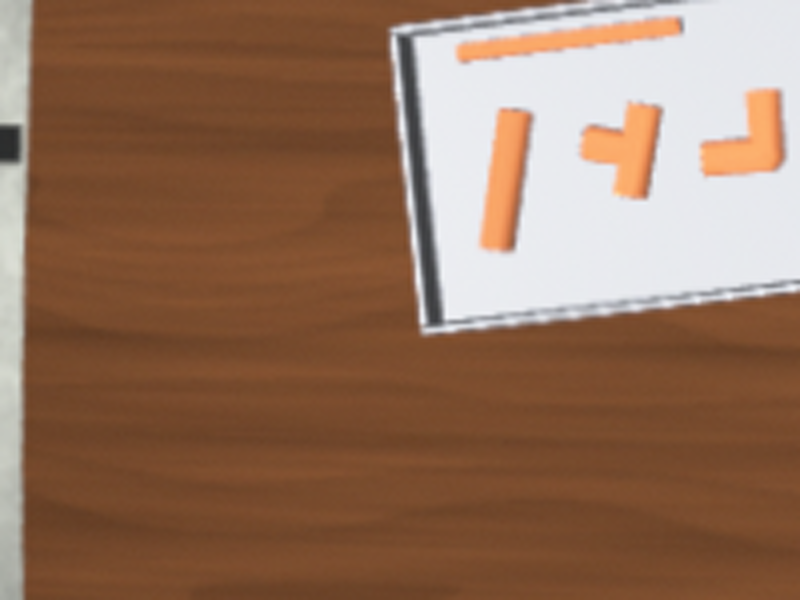

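View pics/topB.png

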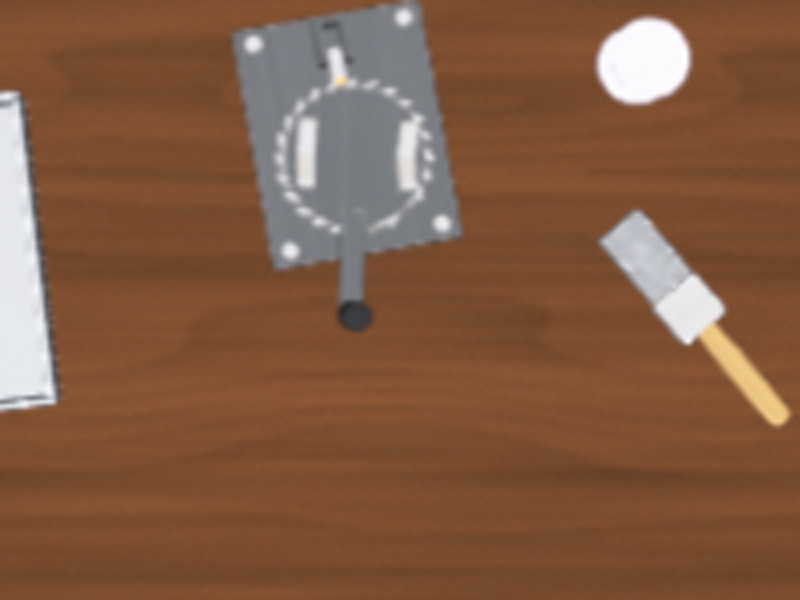

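The top view shows the pipe at crop ends (516,110)/(496,250), in the leftmost place. The turntable rests are at crop (307,153) and (408,155), and the handle top is at (355,315).

```bash
cat > h.py <<'E'
import numpy as np, cv2
from scipy.spatial.transform import Rotation as R
from cell import arm
def ray(p,uv):
    K=p["camera_matrix"]; d=np.array([(uv[0]-K[0,2])/K[0,0],(uv[1]-K[1,2])/K[1,1]])
    r=np.linalg.norm(d); s=r
    for _ in range(50): s=r/(1+p["k1"]*s*s)
    d=d*(s/r if r>0 else 1)
    Rm=cv2.Rodrigues(p["rvec"])[0]
    return -Rm.T@p["tvec"].ravel(), Rm.T@np.array([d[0],d[1],1])
def at(p,uv,z):
    o,d=ray(p,uv); return o+d*(z-o[2])/d[2]
def proj(p,X):
    Rm=cv2.Rodrigues(p["rvec"])[0]; c=Rm@np.asarray(X,float)+p["tvec"].ravel(); s=c[:2]/c[2]
    s=s*(1+p["k1"]*(s@s)); K=p["camera_matrix"]; return np.array([K[0,0]*s[0]+K[0,2],K[1,1]*s[1]+K[1,2]])
def goal(xyz,ang,down=True):
    """rows for TCP at xyz, tool z down, tool x axis at world yaw ang (mod pi nearest)"""
    o=arm.observe(); R0=R.from_rotvec(o["ee_rot"]); best=None
    for a in(ang,ang+np.pi):
        x=np.array([np.cos(a),np.sin(a),0]);z=np.array([0,0,-1.]);y=np.cross(z,x)
        r=(R0.inv()*R.from_matrix(np.stack([x,y,z],1))).as_rotvec()
        if best is None or np.linalg.norm(r)<np.linalg.norm(best): best=r; 
        print("opt rot",r.round(4))
    dp=R0.inv().apply(np.asarray(xyz)-o["position"])
    print("dp",dp.round(4)); return dp
E
python3 - <<'E'
from h import *
p=arm.camera_params("top")
fA=lambda x,y:((x+.5)/4-.5+10,(y+.5)/4-.5+180)
fB=lambda x,y:((x+.5)/4-.5+210,(y+.5)/4-.5+150)
a=at(p,fA(516,110.5),.020);b=at(p,fA(496.5,249.5),.020)
print("pipe",a,b,(a+b)/2,np.linalg.norm(a-b),np.degrees(np.arctan2(*(a-b)[1::-1])))
l=at(p,fB(307,153),.072);r=at(p,fB(408,155),.072)
h=at(p,fB(355,315),.115)
c=(l+r)/2
print("rests",l,r,c,np.linalg.norm(l-r),np.degrees(np.arctan2(*(l-r)[1::-1])))
print("handle",h,np.linalg.norm((h-c)[:2]),np.degrees(np.arctan2(*(h-c)[1::-1])))
for n,q in(("elbow",fA(770,130)),("tee",fA(630,150)),("crate corner",fA(425,328)),("brush",fB(610,240)),("spool",fB(645,60))): print(n,at(p,q,.02))
p=arm.camera_params("scene")
for q in((a+b)/2,c,h): print(proj(p,q))
o=arm.observe();print(R.from_rotvec(o["ee_rot"]).as_matrix().round(3))
im=arm.get_image("scene");cv2.imwrite("pics/sc.png",cv2.resize(im[70:270,180:340],None,fx=3.7,fy=3,interpolation=cv2.INTER_CUBIC))
cv2.imwrite("pics/w.png",arm.get_image("wrist"))
E
```

```text
pipe [0.53498614 0.31805145 0.02      ] [0.42587644 0.33161161 0.02      ] [0.48043129 0.32483153 0.02      ] 0.1099491083057646 -7.08439640127148
rests [ 0.595017   -0.14233564  0.072     ] [ 0.59392393 -0.21759675  0.072     ] [ 0.59447046 -0.17996619  0.072     ] 0.0752690500154659 89.16791396485631
handle [ 0.47619413 -0.1748516   0.115     ] 0.11838687118144232 177.52391414549294
elbow [0.52156197 0.11633574 0.02      ]
tee [0.50498361 0.2263181  0.02      ]
crate corner [0.36321495 0.38856269 0.02      ]
brush [ 0.53210208 -0.38053642  0.02      ]
spool [ 0.6728213  -0.40967065  0.02      ]
[289.60657184 112.01234653]
[236.98418262 227.22475143]
[203.54869655 199.86571647]
[[ 0.261 -0.965 -0.   ]
 [-0.965 -0.261  0.001]
 [-0.001  0.    -1.   ]]
```

View pics/w.png

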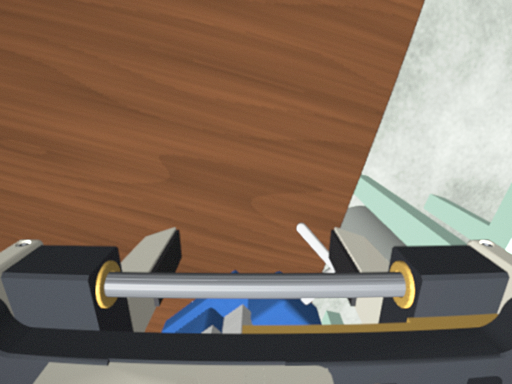

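Run:
```python
from h import *
goal([.45,-.18,.34],np.radians(-5))
```

```text
opt rot [-4.0000e-04  9.0000e-04 -1.2198e+00]
opt rot [9.0000e-04 5.0000e-04 1.9218e+00]
dp [-0.3337 -0.3875 -0.1135]
```

```bash
python3 -m pendant '[{"dp":[-0.333,-0.387,-0.114],"rotation":[0,0,-1.22],"fingers":-1},{"dp":[-0.333,-0.387,-0.114],"rotation":[0,0,-1.22],"fingers":-1},{"dp":[-0.333,-0.387,-0.114],"rotation":[0,0,-1.22],"fingers":-1},{"dp":[-0.333,-0.387,-0.114],"rotation":[0,0,-1.22],"fingers":-1},{"dp":[-0.333,-0.387,-0.114],"rotation":[0,0,-1.22],"fingers":-1},{"dp":[-0.333,-0.387,-0.114],"rotation":[0,0,-1.22],"fingers":-1},{"dp":[-0.333,-0.387,-0.114],"rotation":[0,0,-1.22],"fingers":-1},{"dp":[-0.333,-0.387,-0.114],"rotation":[0,0,-1.22],"fingers":-1},{"dp":[-0.333,-0.387,-0.114],"rotation":[0,0,-1.22],"fingers":-1},{"dp":[-0.333,-0.387,-0.114],"rotation":[0,0,-1.22],"fingers":-1},{"dp":[-0.333,-0.387,-0.114],"rotation":[0,0,-1.22],"fingers":-1},{"dp":[-0.333,-0.387,-0.114],"rotation":[0,0,-1.22],"fingers":-1}]' 30
python3 - <<'E'
from h import *
p=arm.camera_params("wrist");im=arm.get_image("wrist");cv2.imwrite("pics/w1.png",im)
for q in([.594,-.18,.072],[.476,-.175,.115]): print(proj(p,q))
o=arm.observe();print(o["joints"].round(2),o["force"])
E
```

```text
clock: 1.7
position: [0.4489, -0.1821, 0.3402]
ee_rot: [-3.138, 0.14, 0.002]
force: [-0.9, -0.8, 0.1]
width: 1.001
[350.9902119  149.80832268]
[274.22774472 158.70216062]
[ 0.68  0.16 -0.47  1.69  0.08  1.31  0.11] [ 0.41869043  0.44773194 -0.46991041]
```

View pics/w1.png

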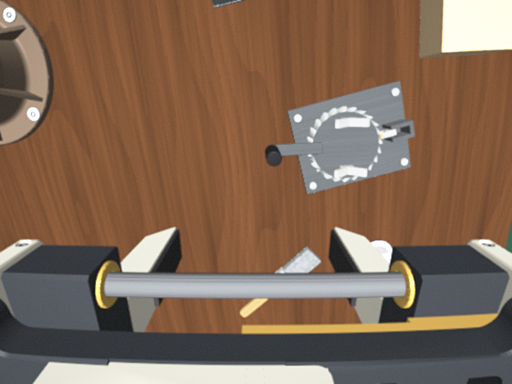

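Run:
```python
import cv2
im=cv2.imread("pics/w1.png")
cv2.imwrite("pics/w1c.png",cv2.resize(im[75:200,255:420],None,fx=4.8,fy=4.8,interpolation=cv2.INTER_CUBIC))
```

```text
(no output)
```

View pics/w1c.png

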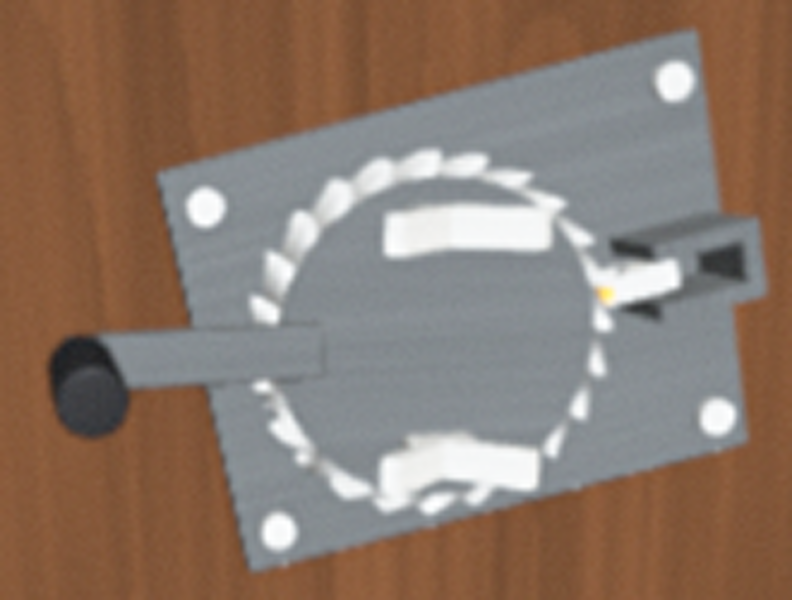

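Run:
```python
from h import *
p=arm.camera_params("wrist")
f=lambda x,y:((x+.5)/4.8-.5+255,(y+.5)/4.8-.5+75)
T=[at(p,f(*q),.072) for q in((384,234),(551,228),(381,475),(539,467))]
for t in T: print(t)
u=(T[0]+T[1])/2;d=(T[2]+T[3])/2;c=(u+d)/2
print("rests c",c,np.linalg.norm(u-d),np.degrees(np.arctan2(*(u-d)[1::-1])),np.linalg.norm(T[0]-T[1]))
cs=[at(p,f(*q),.040) for q in((250,332),(612,332),(431,150),(431,513))]
for t in cs: print(t)
print("disc",(cs[0]+cs[1])/2,(cs[2]+cs[3])/2)
h=at(p,f(92,400),.115);print("handle",h,np.linalg.norm((h-c)[:2]),np.degrees(np.arctan2(*(h-c)[1::-1])))
for q in((125,358),(325,350)): print(at(p,f(*q),.05))
```

```text
[ 0.56990368 -0.13885289  0.072     ]
[ 0.62134234 -0.14111534  0.072     ]
[ 0.56813941 -0.21435126  0.072     ]
[ 0.61922996 -0.21614381  0.072     ]
rests c [ 0.59465385 -0.17761582  0.072     ] 0.0752883775925815 88.52473459607437 0.051488390336861034
[ 0.53328084 -0.17013705  0.04      ]
[ 0.65530825 -0.18024009  0.04      ]
[ 0.59405432 -0.11641744  0.04      ]
[ 0.59387219 -0.23812277  0.04      ]
disc [ 0.59429454 -0.17518857  0.04      ] [ 0.59396326 -0.17727011  0.04      ]
handle [ 0.47561149 -0.17375368  0.115     ] 0.1191049890147073 178.14177845050477
[ 0.49053019 -0.17351787  0.05      ]
[ 0.55590925 -0.17655733  0.05      ]
```

Run:
```python
from h import *
goal([.48,.315,.2],np.radians(83))
```

```text
opt rot [-1.4000e-03  4.0000e-04 -1.5379e+00]
opt rot [4.0000e-04 1.4000e-03 1.6037e+00]
dp [-0.0132 -0.4977  0.1406]
```

```bash
python3 -m pendant '[{"dp":[-0.003,-0.2,0.0],"rotation":[0,0,-0.7],"fingers":-0.2},{"dp":[-0.003,-0.2,0.0],"rotation":[0,0,-0.7],"fingers":-0.2},{"dp":[-0.006,-0.3,0.03],"rotation":[0,0,-1.0],"fingers":-0.2},{"dp":[-0.013,-0.498,0.14],"rotation":[0,0,-1.538],"fingers":-0.2},{"dp":[-0.013,-0.498,0.14],"rotation":[0,0,-1.538],"fingers":-0.2},{"dp":[-0.013,-0.498,0.14],"rotation":[0,0,-1.538],"fingers":-0.2},{"dp":[-0.013,-0.498,0.14],"rotation":[0,0,-1.538],"fingers":-0.2},{"dp":[-0.013,-0.498,0.14],"rotation":[0,0,-1.538],"fingers":-0.2},{"dp":[-0.013,-0.498,0.14],"rotation":[0,0,-1.538],"fingers":-0.2},{"dp":[-0.013,-0.498,0.14],"rotation":[0,0,-1.538],"fingers":-0.2},{"dp":[-0.013,-0.498,0.14],"rotation":[0,0,-1.538],"fingers":-0.2},{"dp":[-0.013,-0.498,0.14],"rotation":[0,0,-1.538],"fingers":-0.2},{"dp":[-0.013,-0.498,0.14],"rotation":[0,0,-1.538],"fingers":-0.2}]'
python3 - <<'E'
from h import *
p=arm.camera_params("wrist");im=arm.get_image("wrist");cv2.imwrite("pics/w2.png",im)
for q in([.535,.318,.02],[.426,.3316,.02]): print(proj(p,q))
o=arm.observe();print(o["joints"].round(2),o["force"])
E
```

```text
clock: 3.38
position: [0.4809, 0.3143, 0.2011]
ee_rot: [-2.354, -2.079, -0.001]
force: [-0.6, 0.2, -0.2]
width: 0.599
[262.68113587 213.6124113 ]
[263.41253767 125.28229253]
[-0.07  0.53 -0.89  1.68  0.44  1.15  0.38] [0.10640185 0.45216264 0.75609317]
```

View pics/w2.png

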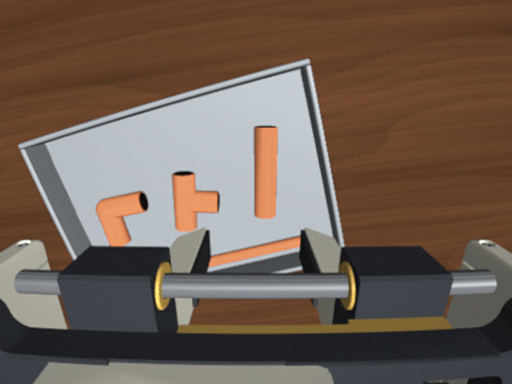

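Run:
```python
from h import *
im=cv2.imread("pics/w2.png");cv2.imwrite("pics/w2c.png",cv2.resize(im[110:240,200:330],None,fx=4.5,fy=4.5,interpolation=cv2.INTER_CUBIC))
p=arm.camera_params("wrist")
a=at(p,(264.8,215),.02);b=at(p,(265.8,127.5),.02);c=(a+b)/2
print(a,b,c,np.linalg.norm(a-b),np.degrees(np.arctan2(*(a-b)[1::-1])))
goal([.4803,.3240,.009],np.radians(83))
```

```text
[0.53704111 0.32071753 0.02      ] [0.42868925 0.33426897 0.02      ] [0.48286518 0.32749325 0.02      ] 0.10919600635586672 -7.12890030068057
opt rot [-0.0001 -0.0006 -0.0013]
opt rot [-9.0000e-04  2.0000e-04  3.1403e+00]
dp [ 0.0093 -0.0016  0.1921]
```

View pics/w2c.png

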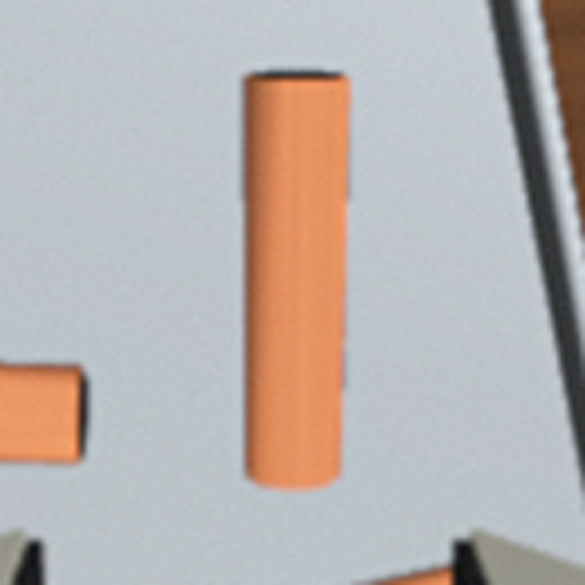

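```bash
python3 -m pendant '[{"dp":[0.011,-0.001,0.06],"rotation":[0,0,0],"fingers":-0.2},{"dp":[0.011,-0.001,0.11],"rotation":[0,0,0],"fingers":-0.2},{"dp":[0.011,-0.001,0.15],"rotation":[0,0,0],"fingers":-0.2},{"dp":[0.011,-0.001,0.175],"rotation":[0,0,0],"fingers":-0.2},{"dp":[0.011,-0.001,0.187],"rotation":[0,0,0],"fingers":-0.2},{"dp":[0.011,-0.001,0.191],"rotation":[0,0,0],"fingers":-0.2},{"dp":[0.011,-0.001,0.191],"rotation":[0,0,0],"fingers":-0.2}]'
python3 - <<'E'
from h import *
im=arm.get_image("wrist");cv2.imwrite("pics/w3.png",im)
o=arm.observe();print(o["position"],o["force"])
E
```

```text
clock: 4.3
position: [0.4815, 0.326, 0.0108]
ee_rot: [-2.354, -2.08, -0.002]
force: [0.1, 0.7, 0.4]
width: 0.599
[0.48161709 0.32608486 0.01104808] [ 0.24937717 -0.17467826  0.92946797]
```

View pics/w3.png

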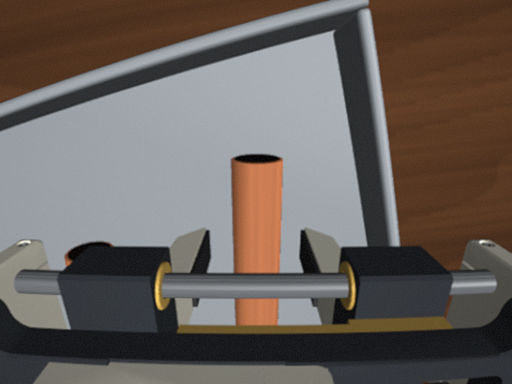

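```bash
python3 -m pendant '[{"dp":[0,0,0.001],"rotation":[0,0,0],"fingers":1},{"dp":[0,0,0.001],"rotation":[0,0,0],"fingers":1},{"dp":[0,0,0.001],"rotation":[0,0,0],"fingers":1},{"dp":[0,0,0.001],"rotation":[0,0,0],"fingers":1},{"dp":[0,0,0.001],"rotation":[0,0,0],"fingers":1},{"dp":[0,0,0.001],"rotation":[0,0,0],"fingers":1}]' 30
python3 -m pendant '[{"dp":[0,0,-0.02],"rotation":[0,0,0],"fingers":1},{"dp":[0,0,-0.06],"rotation":[0,0,0],"fingers":1},{"dp":[0,0,-0.11],"rotation":[0,0,0],"fingers":1},{"dp":[0,0,-0.16],"rotation":[0,0,0],"fingers":1},{"dp":[0,0,-0.18],"rotation":[0,0,0],"fingers":1},{"dp":[0,0,-0.18],"rotation":[0,0,0],"fingers":1}]'
python3 - <<'E'
from h import *
im=arm.get_image("wrist");cv2.imwrite("pics/w4.png",im)
p=arm.camera_params("wrist")
o=arm.observe();Rm=R.from_rotvec(o["ee_rot"]);print(o["position"],o["force"])
for s in(-.055,0,.055): print(proj(p,o["position"]+Rm.apply([0,s,-.009])), proj(p,o["position"]+Rm.apply([0,s,-.023])))
goal([.5945,-.1785,.17],np.radians(178.3-180))
E
```

```text
clock: 5.1
position: [0.4817, 0.3262, 0.0102]
ee_rot: [-2.354, -2.08, -0.003]
force: [-0.7, -1.0, 3.6]
width: 0.298
clock: 5.85
position: [0.4818, 0.3263, 0.1917]
ee_rot: [2.355, 2.079, 0.007]
force: [-0.5, -0.8, -1.5]
width: 0.299
[0.48141918 0.32547186 0.19001386] [ 0.10138999 -0.21798607 -0.90245612]
[254.86369788 157.64622316] [254.92796596 163.18208421]
[254.91480221 250.92782766] [254.9759056  263.84133804]
[254.9535175  325.45323414] [255.01015563 342.2946809 ]
opt rot [ 2.0000e-04 -2.2000e-03  1.4765e+00]
opt rot [ 2.3000e-03  2.0000e-04 -1.6651e+00]
dp [-0.4861  0.1745  0.0196]
```

View pics/w4.png

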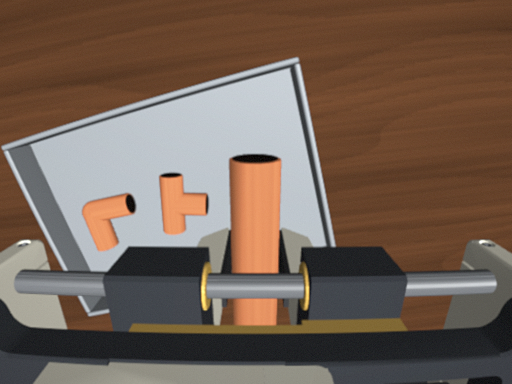

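```bash
python3 -m pendant '[{"dp":[-0.03,0.01,0.0],"rotation":[0,0,0.1],"fingers":1},{"dp":[-0.08,0.03,0.0],"rotation":[0,0,0.25],"fingers":1},{"dp":[-0.13,0.047,0.0],"rotation":[0,0,0.4],"fingers":1},{"dp":[-0.18,0.065,0.0],"rotation":[0,0,0.55],"fingers":1},{"dp":[-0.23,0.083,0.0],"rotation":[0,0,0.7],"fingers":1},{"dp":[-0.28,0.1,0.0],"rotation":[0,0,0.85],"fingers":1},{"dp":[-0.33,0.118,0.0],"rotation":[0,0,1.0],"fingers":1},{"dp":[-0.38,0.136,0.0],"rotation":[0,0,1.15],"fingers":1},{"dp":[-0.42,0.151,0.0],"rotation":[0,0,1.3],"fingers":1},{"dp":[-0.45,0.162,0.0],"rotation":[0,0,1.4],"fingers":1},{"dp":[-0.475,0.17,0.0],"rotation":[0,0,1.45],"fingers":1},{"dp":[-0.485,0.174,0.01],"rotation":[0,-0.002,1.476],"fingers":1},{"dp":[-0.485,0.174,0.02],"rotation":[0,-0.002,1.476],"fingers":1},{"dp":[-0.485,0.174,0.02],"rotation":[0,-0.002,1.476],"fingers":1}]'
python3 - <<'E'
from h import *
im=arm.get_image("wrist");cv2.imwrite("pics/w5.png",im)
cv2.imwrite("pics/t5.png",cv2.resize(arm.get_image("top")[150:300,210:410],None,fx=4,fy=4,interpolation=cv2.INTER_CUBIC))
p=arm.camera_params("wrist")
print(proj(p,[.5945,-.1405,.072]),proj(p,[.4755,-.1745,.115]),proj(p,[.574,-.1405,.072]),proj(p,[.615,-.1405,.072]))
o=arm.observe();print(o["joints"].round(2),o["force"])
goal([.5945,-.1775,.063],np.radians(178.3-180))
E
```

```text
clock: 7.65
position: [0.5933, -0.1753, 0.1682]
ee_rot: [-3.14, 0.041, 0.003]
force: [-0.2, 0.3, -1.7]
width: 0.298
[253.85891361 157.46379464] [108.0268777 213.5144872] [231.09700022 158.09688847] [276.65029817 156.85967143]
[ 0.51  0.52 -0.45  1.63  0.25  1.05 -0.05] [ 0.18156592 -0.53452092 -0.61734492]
opt rot [-0.0008  0.0001  0.0031]
opt rot [-2.0000e-04 -1.2000e-03 -3.1385e+00]
dp [0.0005 0.0019 0.1065]
```

View pics/w5.png

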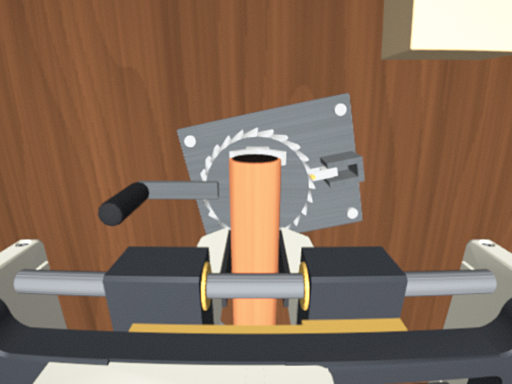

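View pics/t5.png

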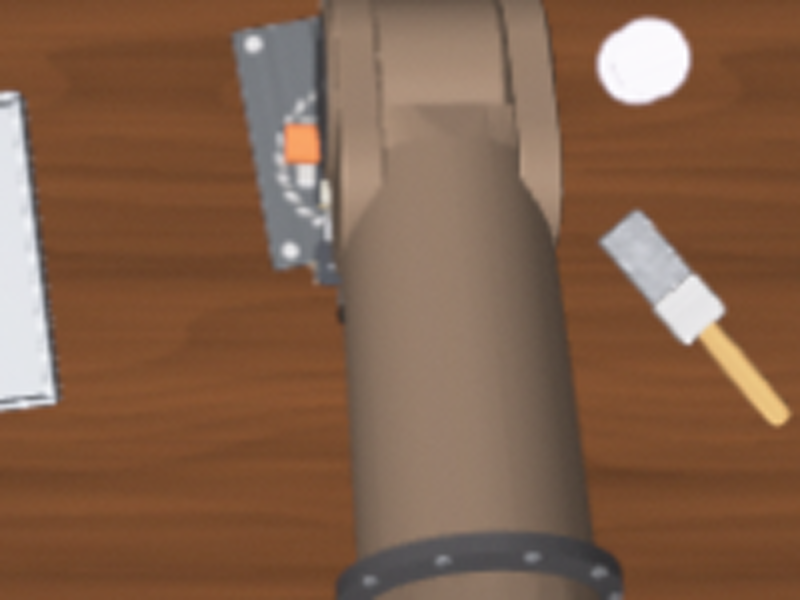

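Run:
```python
import cv2
im=cv2.imread("pics/w5.png")
cv2.imwrite("pics/w5c.png",cv2.resize(im[90:240,90:370],None,fx=2.85,fy=2.85,interpolation=cv2.INTER_CUBIC))
cv2.imwrite("pics/w5d.png",cv2.resize(im[120:190,200:320],None,fx=6.5,fy=6.5,interpolation=cv2.INTER_CUBIC))
```

```text
(no output)
```

View pics/w5d.png

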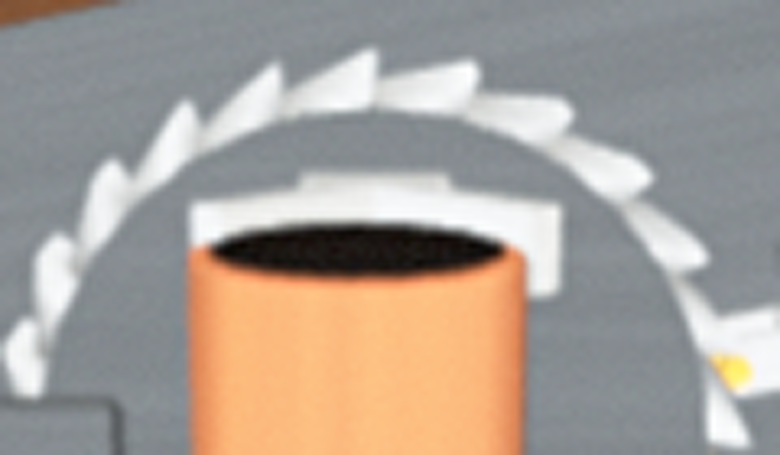

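Run:
```python
from h import *
p=arm.camera_params("wrist")
print(at(p,(229.2,151.2),.072),at(p,(286.2,151.4),.072),"expect y",-.1785+.044)
print(at(p,(286.2,165),.072))
goal([.5952,-.1775,.075],np.radians(178.3-180))
```

```text
[ 0.57262154 -0.13421392  0.072     ] [ 0.62357421 -0.13578076  0.072     ] expect y -0.1345
[ 0.62362897 -0.14818993  0.072     ]
opt rot [-0.0008  0.0001  0.0031]
opt rot [-2.0000e-04 -1.2000e-03 -3.1385e+00]
dp [0.0012 0.0018 0.0945]
```

```bash
python3 -m pendant '[{"dp":[0.002,0.002,0.03],"rotation":[0,0,0.003],"fingers":1},{"dp":[0.002,0.002,0.06],"rotation":[0,0,0.003],"fingers":1},{"dp":[0.002,0.002,0.08],"rotation":[0,0,0.003],"fingers":1},{"dp":[0.002,0.002,0.09],"rotation":[0,0,0.003],"fingers":1},{"dp":[0.002,0.002,0.092],"rotation":[0,0,0.003],"fingers":1},{"dp":[0.002,0.002,0.092],"rotation":[0,0,0.003],"fingers":1}]'
python3 - <<'E'
from h import *
im=arm.get_image("wrist")
cv2.imwrite("pics/w6.png",cv2.resize(im[90:290,150:370],None,fx=3,fy=3,interpolation=cv2.INTER_CUBIC))
o=arm.observe();print(o["position"],o["force"])
E
```

```text
clock: 8.5
position: [0.5966, -0.1776, 0.0784]
ee_rot: [-3.141, 0.046, -0.002]
force: [-0.6, -0.4, -0.7]
width: 0.297
[ 0.59667929 -0.17763291  0.07845087] [ 0.07333343  0.3629526  -1.73083066]
```

View pics/w6.png

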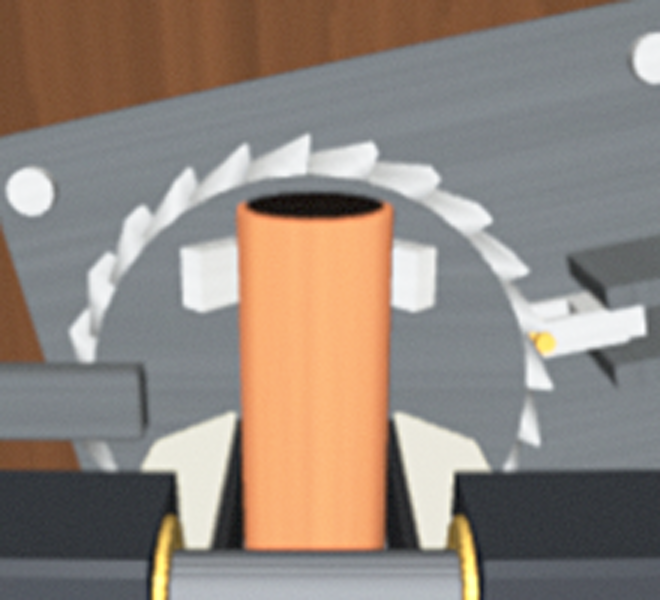

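```bash
python3 -m pendant '[{"dp":[-0.0015,0,0.003],"rotation":[0,0,0],"fingers":1},{"dp":[-0.0015,0,0.007],"rotation":[0,0,0],"fingers":1},{"dp":[-0.0015,0,0.011],"rotation":[0,0,0],"fingers":1},{"dp":[-0.0015,0,0.013],"rotation":[0,0,0],"fingers":1},{"dp":[-0.0015,0,0.014],"rotation":[0,0,0],"fingers":1},{"dp":[-0.0015,0,0.0145],"rotation":[0,0,0],"fingers":1},{"dp":[-0.0015,0,0.0145],"rotation":[0,0,0],"fingers":1}]'
```

```text
clock: 9.43
position: [0.5952, -0.1776, 0.064]
ee_rot: [-3.141, 0.046, -0.002]
force: [0.2, 0.1, -0.7]
width: 0.295
```

```bash
python3 -m pendant '[{"dp":[0,0,0.0005],"rotation":[0,0,0],"fingers":1},{"dp":[0,0,0.001],"rotation":[0,0,0],"fingers":1},{"dp":[0,0,0.0015],"rotation":[0,0,0],"fingers":1},{"dp":[0,0,0.0015],"rotation":[0,0,0],"fingers":1}]'
python3 - <<'E'
from h import *
im=arm.get_image("wrist")
cv2.imwrite("pics/w7.png",cv2.resize(im[90:290,150:370],None,fx=3,fy=3,interpolation=cv2.INTER_CUBIC))
o=arm.observe();print(o["position"],o["force"])
E
```

```text
clock: 9.93
position: [0.5953, -0.1776, 0.0625]
ee_rot: [-3.141, 0.046, -0.002]
force: [-0.0, -0.3, -0.0]
width: 0.296
[ 0.59523736 -0.17761592  0.06251008] [ 1.53985832 -0.10384469 -0.60389205]
```

View pics/w7.png

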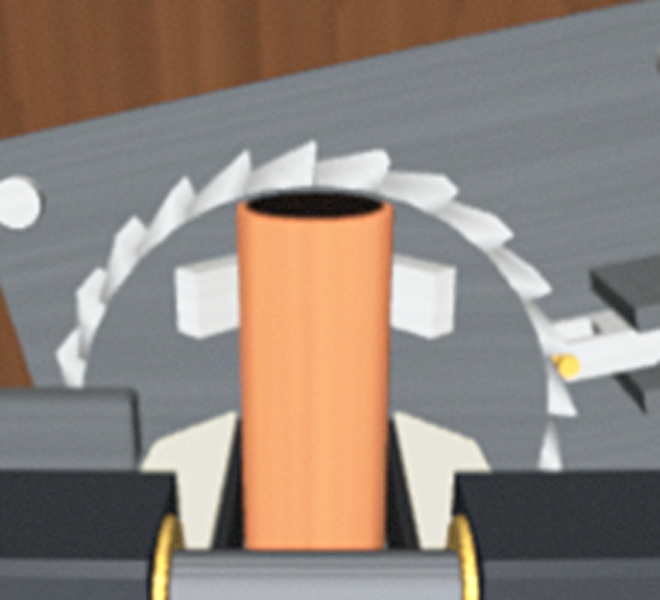

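```bash
python3 -m pendant '[{"dp":[0,0,0.0005],"rotation":[0,0,0],"fingers":1},{"dp":[0,0,0.001],"rotation":[0,0,0],"fingers":1},{"dp":[0,0,0.0015],"rotation":[0,0,0],"fingers":1},{"dp":[0,0,0.0015],"rotation":[0,0,0],"fingers":1}]'
python3 - <<'E'
from h import *
o=arm.observe();print(o["position"],o["force"])
E
```

```text
clock: 10.48
position: [0.5955, -0.1776, 0.0621]
ee_rot: [3.141, -0.046, 0.003]
force: [-3.1, 0.3, 9.8]
width: 0.293
[ 0.59548144 -0.17763812  0.06208724] [-3.11940088  0.33907709  9.76334569]
```

```bash
python3 -m pendant '[{"dp":[0,0,-0.0003],"rotation":[0,0,0],"fingers":-0.2},{"dp":[0,0,-0.0003],"rotation":[0,0,0],"fingers":-0.2},{"dp":[0,0,-0.0003],"rotation":[0,0,0],"fingers":-0.2},{"dp":[0,0,-0.0003],"rotation":[0,0,0],"fingers":-0.2},{"dp":[0,0,-0.01],"rotation":[0,0,0],"fingers":-0.2},{"dp":[0,0,-0.03],"rotation":[0,0,0],"fingers":-0.2},{"dp":[0,0,-0.07],"rotation":[0,0,0],"fingers":-0.2},{"dp":[0,0,-0.12],"rotation":[0,0,0],"fingers":-0.2},{"dp":[0,0,-0.16],"rotation":[0,0,0],"fingers":-0.2},{"dp":[0,0,-0.16],"rotation":[0,0,0],"fingers":-0.2}]'
python3 - <<'E'
from h import *
im=arm.get_image("wrist")
cv2.imwrite("pics/w8.png",cv2.resize(im[90:290,50:370],None,fx=2.5,fy=2.5,interpolation=cv2.INTER_CUBIC))
o=arm.observe();print(o["position"],o["force"],o["joints"].round(2))
print(np.degrees(np.arctan2(*R.from_rotvec(o["ee_rot"]).as_matrix()[1::-1,0])))
goal([.4755,-.1745,.18],np.radians(-92))
E
```

```text
clock: 11.72
position: [0.5972, -0.1776, 0.2265]
ee_rot: [3.14, -0.046, 0.014]
force: [0.1, 0.8, 0.2]
width: 0.6
[ 0.59595158 -0.17766206  0.22409337] [-0.118604    0.05219586 -1.13405952] [ 0.52  0.47 -0.46  1.56  0.23  1.16 -0.02]
-1.6896279107780754
opt rot [-0.0037 -0.0049  1.5762]
opt rot [ 0.0049 -0.0037 -1.5654]
dp [-0.1207  0.0004  0.0434]
```

View pics/w8.png

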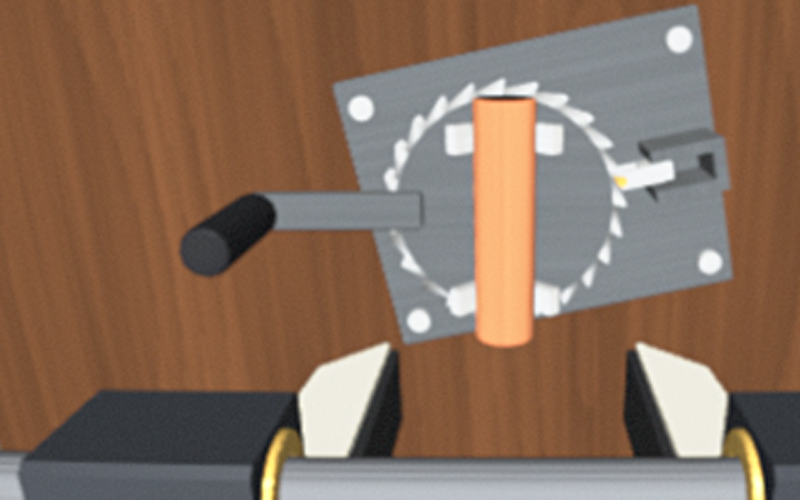

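```bash
python3 - <<'E'
from h import *
p=arm.camera_params("wrist")
a=at(p,(504/2.5+50,98/2.5+90),.086);b=at(p,(503/2.5+50,344/2.5+90),.084);print(a,b,(a+b)/2)
E
python3 -m pendant '[{"dp":[-0.05,0,0.0],"rotation":[0,0,0.18],"fingers":-0.2},{"dp":[-0.1,0,0.0],"rotation":[0,0,0.36],"fingers":-0.2},{"dp":[-0.12,0,0.0],"rotation":[0,0,0.54],"fingers":-0.2},{"dp":[-0.12,0,0.01],"rotation":[0,0,0.72],"fingers":-0.2},{"dp":[-0.12,0,0.02],"rotation":[0,0,0.9],"fingers":-0.2},{"dp":[-0.12,0,0.03],"rotation":[0,0,1.08],"fingers":-0.2},{"dp":[-0.12,0,0.04],"rotation":[0,0,1.26],"fingers":-0.2},{"dp":[-0.12,0,0.04],"rotation":[0,0,1.44],"fingers":-0.2},{"dp":[-0.12,0,0.04],"rotation":[0,0,1.576],"fingers":-0.2},{"dp":[-0.12,0,0.04],"rotation":[0,0,1.576],"fingers":-0.2},{"dp":[-0.12,0,0.04],"rotation":[0,0,1.576],"fingers":-0.2}]'
python3 - <<'E'
from h import *
im=arm.get_image("wrist");p=arm.camera_params("wrist")
cv2.imwrite("pics/w9.png",im)
o=arm.observe();print(o["position"],o["force"],o["joints"].round(2),proj(p,[.4755,-.1745,.115]))
goal([.4755,-.1745,.07],np.radians(-92))
E
```

```text
[ 0.59552333 -0.12122178  0.086     ] [ 0.59138706 -0.2309385   0.084     ] [ 0.5934552  -0.17608014  0.085     ]
clock: 13.15
position: [0.4758, -0.174, 0.1829]
ee_rot: [-2.184, 2.254, -0.006]
force: [0.0, -0.6, 0.6]
width: 0.6
[ 0.47597562 -0.17407869  0.18309919] [ 0.2802551   0.33297335 -0.4682028 ] [ 0.39  0.3  -0.18  1.91  0.07  0.94 -1.43] [255.27154885 206.54942049]
opt rot [-0.0048 -0.0006  0.0029]
opt rot [ 1.0000e-03 -7.6000e-03 -3.1387e+00]
dp [0.0004 0.001  0.1131]
```

View pics/w9.png

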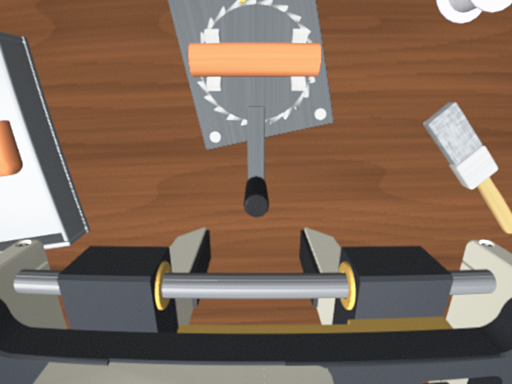

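```bash
python3 -m pendant '[{"dp":[0,0,0.04],"rotation":[-0.004,0,0.003],"fingers":-0.2},{"dp":[0,0,0.075],"rotation":[-0.004,0,0.003],"fingers":-0.2},{"dp":[0,0,0.1],"rotation":[-0.004,0,0.003],"fingers":-0.2},{"dp":[0,0,0.11],"rotation":[-0.004,0,0.003],"fingers":-0.2},{"dp":[0,0,0.113],"rotation":[-0.004,0,0.003],"fingers":-0.2},{"dp":[0,0,0.113],"rotation":[-0.004,0,0.003],"fingers":-0.2}]'
python3 - <<'E'
from h import *
im=arm.get_image("wrist");p=arm.camera_params("wrist")
cv2.imwrite("pics/w10.png",im)
o=arm.observe();print(o["position"],o["force"])
E
```

```text
clock: 13.95
position: [0.477, -0.1743, 0.0707]
ee_rot: [-2.182, 2.259, -0.003]
force: [-0.4, 0.1, -0.6]
width: 0.599
[ 0.47709803 -0.17432886  0.07091866] [0.34855471 0.05499394 0.31801099]
```

View pics/w10.png

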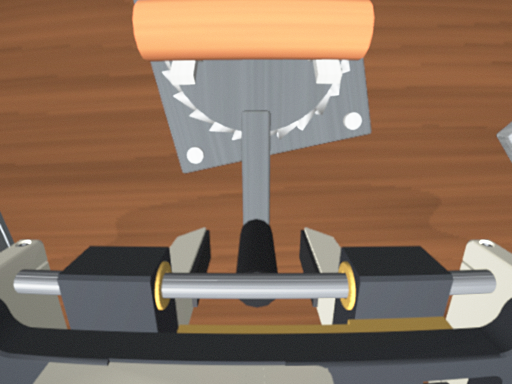

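```bash
python3 -m pendant '[{"dp":[0,0,0],"rotation":[0,0,0],"fingers":1},{"dp":[0,0,0],"rotation":[0,0,0],"fingers":1},{"dp":[0,0,0],"rotation":[0,0,0],"fingers":1},{"dp":[0,0,0],"rotation":[0,0,0],"fingers":1},{"dp":[0,0,0],"rotation":[0,0,0],"fingers":1},{"dp":[0,0,0],"rotation":[0,0,0],"fingers":1},{"dp":[0,0,0],"rotation":[0,0,0],"fingers":1}]' 40
cat >> h.py <<'E'
C=np.array([.595,-.178])
def st(target=None):
    o=arm.observe();P=o["position"];d=P[:2]-C;a=np.degrees(np.arctan2(d[1],d[0]))%360
    Rm=R.from_rotvec(o["ee_rot"]);yaw=np.degrees(np.arctan2(*Rm.as_matrix()[1::-1,0]))
    t=np.array([-d[1],d[0]])/np.linalg.norm(d); f=o["force"]
    print(f"t={o['clock']:.2f} ang={a:.2f} r={np.linalg.norm(d):.4f} yaw={yaw:.2f} z={P[2]:.4f} Ft={f[:2]@t:.2f} Fr={f[:2]@d/np.linalg.norm(d):.2f} Fz={f[2]:.2f} w={o['width']:.3f} Tz={o['ft_torque'][2]:.2f}")
    return a,np.linalg.norm(d),yaw,P
def arc(degs):
    """rows to rotate TCP about C by degs from current pose"""
    a,r,yaw,P=st();o=arm.observe();R0=R.from_rotvec(o["ee_rot"])
    for g in degs:
        b=np.radians(a+g);X=np.array([C[0]+r*np.cos(b),C[1]+r*np.sin(b),P[2]])
        print(g,R0.inv().apply(X-P).round(4),(R0.inv()*R.from_rotvec([0,0,np.radians(g)])*R0).as_rotvec().round(4))
E
python3 - <<'E'
from h import *
arc(range(1,20))
E
```

```text
clock: 14.88
position: [0.4771, -0.1744, 0.071]
ee_rot: [-2.182, 2.259, -0.004]
force: [-1.5, -0.8, 4.5]
width: 0.232
t=14.88 ang=178.27 r=0.1180 yaw=-92.01 z=0.0710 Ft=0.80 Fr=1.47 Fz=4.50 w=0.232 Tz=-0.07
1 [ 0.0021 -0.      0.    ] [ 0.     -0.     -0.0175]
2 [ 0.0041 -0.0001  0.    ] [ 0.     -0.0001 -0.0349]
3 [ 0.0062 -0.0002  0.    ] [ 0.0001 -0.0001 -0.0524]
4 [ 0.0082 -0.0003  0.    ] [ 0.0001 -0.0001 -0.0698]
5 [ 0.0103 -0.0005  0.    ] [ 0.0001 -0.0002 -0.0873]
6 [ 0.0123 -0.0007  0.    ] [ 1.000e-04 -2.000e-04 -1.047e-01]
7 [ 0.0144 -0.0009  0.    ] [ 1.000e-04 -3.000e-04 -1.222e-01]
8 [ 0.0164 -0.0012  0.    ] [ 1.000e-04 -3.000e-04 -1.396e-01]
9 [ 0.0185 -0.0015  0.    ] [ 0.0002 -0.0003 -0.1571]
10 [ 0.0205 -0.0019  0.    ] [ 0.0002 -0.0004 -0.1745]
11 [ 0.0225 -0.0023  0.    ] [ 0.0002 -0.0004 -0.192 ]
12 [ 0.0245 -0.0027  0.    ] [ 2.000e-04 -4.000e-04 -2.094e-01]
13 [ 0.0265 -0.0032  0.    ] [ 2.000e-04 -5.000e-04 -2.269e-01]
14 [ 0.0285 -0.0036  0.    ] [ 2.000e-04 -5.000e-04 -2.443e-01]
15 [ 0.0305 -0.0042  0.    ] [ 0.0003 -0.0006 -0.2618]
16 [ 0.0325 -0.0047  0.    ] [ 0.0003 -0.0006 -0.2793]
17 [ 0.0345 -0.0053  0.    ] [ 0.0003 -0.0006 -0.2967]
18 [ 0.0364 -0.0059  0.    ] [ 3.000e-04 -7.000e-04 -3.142e-01]
19 [ 0.0384 -0.0066  0.0001] [ 3.000e-04 -7.000e-04 -3.316e-01]
```

```bash
python3 -m pendant '[{"dp":[0.0021,0,0],"rotation":[0,0,-0.0175],"fingers":1},{"dp":[0.0041,-0.0001,0],"rotation":[0,0,-0.035],"fingers":1},{"dp":[0.0062,-0.0002,0],"rotation":[0,0,-0.0524],"fingers":1},{"dp":[0.0082,-0.0003,0],"rotation":[0,0,-0.07],"fingers":1},{"dp":[0.0103,-0.0005,0],"rotation":[0,0,-0.087],"fingers":1},{"dp":[0.0123,-0.0007,0],"rotation":[0,0,-0.105],"fingers":1},{"dp":[0.0144,-0.0009,0],"rotation":[0,0,-0.122],"fingers":1},{"dp":[0.0164,-0.0012,0],"rotation":[0,0,-0.14],"fingers":1}]'
python3 -c "
from h import *
arc([1,2,3,4])"
```

```text
clock: 15.88
position: [0.4776, -0.191, 0.071]
ee_rot: [-2.336, 2.1, -0.003]
force: [-2.1, 1.2, 4.1]
width: 0.231
t=15.88 ang=186.30 r=0.1181 yaw=-83.92 z=0.0710 Ft=-1.43 Fr=2.00 Fz=4.07 w=0.231 Tz=-0.09
1 [ 0.0021 -0.      0.    ] [ 0.     -0.     -0.0175]
2 [ 0.0041 -0.0001  0.    ] [ 0.     -0.0001 -0.0349]
3 [ 0.0062 -0.0002  0.    ] [ 0.0001 -0.0001 -0.0524]
4 [ 0.0082 -0.0003  0.    ] [ 0.0001 -0.0001 -0.0698]
```

```bash
for i in 1 2; do python3 -m pendant '[{"dp":[0.0021,0,0],"rotation":[0,0,-0.0175],"fingers":1},{"dp":[0.0021,0,0],"rotation":[0,0,-0.0175],"fingers":1}]' >/dev/null; python3 -c "
from h import *
st()"; done
for i in 1 2 3 4 5 6; do python3 -m pendant '[{"dp":[0.001,0,0],"rotation":[0,0,-0.0087],"fingers":1}]' >/dev/null;  python3 -c "
from h import *
st()"; done
```

```text
t=16.12 ang=187.43 r=0.1181 yaw=-82.91 z=0.0710 Ft=-1.25 Fr=1.41 Fz=3.93 w=0.232 Tz=0.03
t=16.38 ang=188.50 r=0.1182 yaw=-81.87 z=0.0710 Ft=-2.06 Fr=1.52 Fz=4.08 w=0.234 Tz=0.00
t=16.50 ang=188.97 r=0.1181 yaw=-81.35 z=0.0710 Ft=-2.78 Fr=1.72 Fz=3.01 w=0.229 Tz=-0.01
t=16.62 ang=189.50 r=0.1181 yaw=-80.82 z=0.0710 Ft=-1.85 Fr=1.65 Fz=4.70 w=0.234 Tz=-0.05
t=16.75 ang=190.07 r=0.1182 yaw=-80.29 z=0.0710 Ft=-1.64 Fr=1.31 Fz=2.75 w=0.233 Tz=-0.02
t=16.88 ang=190.72 r=0.1181 yaw=-79.75 z=0.0710 Ft=0.04 Fr=0.39 Fz=3.96 w=0.234 Tz=0.03
t=17.00 ang=191.47 r=0.1181 yaw=-79.23 z=0.0710 Ft=1.65 Fr=-0.02 Fz=1.62 w=0.232 Tz=0.13
t=17.12 ang=192.34 r=0.1181 yaw=-78.70 z=0.0710 Ft=4.98 Fr=0.76 Fz=0.73 w=0.234 Tz=0.31
```

```bash
for i in 1 2 3 4; do python3 -m pendant '[{"dp":[0.001,0,0],"rotation":[0,0,-0.0087],"fingers":1}]' >/dev/null;  python3 -c "
from h import *
st()"; done;  for i in 1 2 3; do python3 -m pendant '[{"dp":[0.0021,0,0],"rotation":[0,0,-0.0175],"fingers":1},{"dp":[0.0021,0,0],"rotation":[0,0,-0.0175],"fingers":1}]' >/dev/null; python3 -c "
from h import *
st()"; done
```

```text
t=17.25 ang=193.04 r=0.1182 yaw=-78.17 z=0.0710 Ft=-0.31 Fr=1.01 Fz=1.97 w=0.232 Tz=0.32
t=17.38 ang=193.39 r=0.1182 yaw=-77.62 z=0.0710 Ft=-1.28 Fr=0.18 Fz=3.17 w=0.233 Tz=0.23
t=17.50 ang=193.59 r=0.1182 yaw=-77.07 z=0.0710 Ft=-2.42 Fr=1.60 Fz=4.65 w=0.237 Tz=0.09
t=17.62 ang=193.89 r=0.1182 yaw=-76.53 z=0.0710 Ft=-1.58 Fr=0.98 Fz=4.19 w=0.232 Tz=-0.02
t=17.88 ang=194.99 r=0.1182 yaw=-75.52 z=0.0710 Ft=-2.34 Fr=0.99 Fz=3.34 w=0.233 Tz=0.04
t=18.12 ang=196.07 r=0.1182 yaw=-74.50 z=0.0710 Ft=-1.45 Fr=0.45 Fz=4.21 w=0.232 Tz=0.06
t=18.38 ang=197.16 r=0.1182 yaw=-73.47 z=0.0710 Ft=-2.08 Fr=1.40 Fz=3.85 w=0.234 Tz=0.12
```

```bash
for i in 1 2 3 4 5 6; do python3 -m pendant '[{"dp":[0.0021,0,0],"rotation":[0,0,-0.0175],"fingers":1},{"dp":[0.0021,0,0],"rotation":[0,0,-0.0175],"fingers":1}]' >/dev/null; python3 -c "
from h import *
st()"; done
for i in 1 2 3 4 5 6 7 8 9 10; do python3 -m pendant '[{"dp":[0.001,0,0],"rotation":[0,0,-0.0087],"fingers":1}]' >/dev/null;  python3 -c "
from h import *
st()"; done
```

```text
t=18.62 ang=198.23 r=0.1182 yaw=-72.44 z=0.0710 Ft=-2.75 Fr=0.55 Fz=3.56 w=0.232 Tz=0.10
t=18.88 ang=199.30 r=0.1183 yaw=-71.42 z=0.0710 Ft=-1.75 Fr=0.05 Fz=2.77 w=0.236 Tz=0.18
t=19.12 ang=200.38 r=0.1183 yaw=-70.39 z=0.0710 Ft=-2.29 Fr=0.49 Fz=3.98 w=0.233 Tz=0.19
t=19.38 ang=201.45 r=0.1183 yaw=-69.36 z=0.0710 Ft=-2.67 Fr=-0.17 Fz=4.05 w=0.230 Tz=0.17
t=19.62 ang=202.53 r=0.1183 yaw=-68.34 z=0.0710 Ft=-3.92 Fr=-0.31 Fz=3.66 w=0.233 Tz=0.20
t=19.88 ang=203.61 r=0.1183 yaw=-67.31 z=0.0710 Ft=-4.44 Fr=-0.82 Fz=4.22 w=0.233 Tz=0.26
t=20.00 ang=204.05 r=0.1183 yaw=-66.78 z=0.0710 Ft=-4.05 Fr=-0.00 Fz=4.70 w=0.234 Tz=0.17
t=20.12 ang=204.60 r=0.1183 yaw=-66.24 z=0.0710 Ft=-3.53 Fr=-0.72 Fz=3.64 w=0.233 Tz=0.16
t=20.25 ang=205.18 r=0.1183 yaw=-65.71 z=0.0710 Ft=-2.58 Fr=-0.55 Fz=3.41 w=0.232 Tz=0.22
t=20.38 ang=205.84 r=0.1183 yaw=-65.18 z=0.0710 Ft=-2.81 Fr=-0.76 Fz=3.01 w=0.226 Tz=0.25
t=20.50 ang=206.57 r=0.1183 yaw=-64.65 z=0.0710 Ft=-0.23 Fr=-1.47 Fz=0.74 w=0.238 Tz=0.40
t=20.62 ang=207.45 r=0.1183 yaw=-64.12 z=0.0710 Ft=2.58 Fr=-1.13 Fz=-0.99 w=0.231 Tz=0.56
t=20.75 ang=208.12 r=0.1184 yaw=-63.58 z=0.0710 Ft=-1.55 Fr=-0.59 Fz=1.94 w=0.235 Tz=0.51
t=20.88 ang=208.44 r=0.1184 yaw=-63.03 z=0.0710 Ft=-3.88 Fr=-1.55 Fz=3.59 w=0.234 Tz=0.40
t=21.00 ang=208.67 r=0.1184 yaw=-62.49 z=0.0710 Ft=-3.25 Fr=-1.73 Fz=3.01 w=0.236 Tz=0.30
t=21.12 ang=208.98 r=0.1184 yaw=-61.95 z=0.0710 Ft=-3.55 Fr=-0.67 Fz=3.43 w=0.235 Tz=0.17
```

```bash
for i in 1 2 3 4 5 6 7 8; do python3 -m pendant '[{"dp":[0.0021,0,0],"rotation":[0,0,-0.0175],"fingers":1},{"dp":[0.0021,0,0],"rotation":[0,0,-0.0175],"fingers":1}]' >/dev/null; python3 -c "
from h import *
st()"; done
for i in 1 2 3 4 5; do python3 -m pendant '[{"dp":[0.001,0,0],"rotation":[0,0,-0.0087],"fingers":1}]' >/dev/null;  python3 -c "
from h import *
st()"; done
```

```text
t=21.38 ang=210.05 r=0.1184 yaw=-60.94 z=0.0710 Ft=-2.16 Fr=-1.92 Fz=3.64 w=0.236 Tz=0.33
t=21.62 ang=211.13 r=0.1184 yaw=-59.91 z=0.0710 Ft=-4.08 Fr=-1.34 Fz=2.87 w=0.232 Tz=0.25
t=21.88 ang=212.20 r=0.1184 yaw=-58.89 z=0.0710 Ft=-3.98 Fr=-1.73 Fz=4.17 w=0.233 Tz=0.31
t=22.12 ang=213.27 r=0.1185 yaw=-57.86 z=0.0710 Ft=-4.37 Fr=-1.48 Fz=3.31 w=0.236 Tz=0.36
t=22.38 ang=214.34 r=0.1185 yaw=-56.83 z=0.0710 Ft=-4.58 Fr=-1.56 Fz=3.97 w=0.236 Tz=0.31
t=22.62 ang=215.34 r=0.1185 yaw=-55.80 z=0.0710 Ft=-4.17 Fr=-2.59 Fz=3.60 w=0.235 Tz=0.32
t=22.88 ang=216.37 r=0.1185 yaw=-54.78 z=0.0710 Ft=-4.24 Fr=-1.95 Fz=3.65 w=0.232 Tz=0.28
t=23.12 ang=217.36 r=0.1185 yaw=-53.75 z=0.0710 Ft=-4.32 Fr=-2.05 Fz=3.95 w=0.228 Tz=0.28
t=23.25 ang=217.76 r=0.1185 yaw=-53.23 z=0.0710 Ft=-4.83 Fr=-2.65 Fz=3.93 w=0.236 Tz=0.21
t=23.38 ang=218.18 r=0.1186 yaw=-52.72 z=0.0710 Ft=-4.84 Fr=-2.28 Fz=4.80 w=0.232 Tz=0.17
t=23.50 ang=218.68 r=0.1186 yaw=-52.20 z=0.0710 Ft=-4.05 Fr=-1.58 Fz=3.39 w=0.235 Tz=0.12
t=23.62 ang=219.20 r=0.1185 yaw=-51.68 z=0.0710 Ft=-3.46 Fr=-2.58 Fz=3.90 w=0.236 Tz=0.19
t=23.75 ang=219.75 r=0.1186 yaw=-51.15 z=0.0710 Ft=-2.87 Fr=-2.04 Fz=3.33 w=0.234 Tz=0.25
```

```bash
for i in 1 2 3 4 5; do python3 -m pendant '[{"dp":[0.001,0,0],"rotation":[0,0,-0.0087],"fingers":1}]' >/dev/null;  python3 -c "
from h import *
st()"; done
```

```text
t=23.88 ang=220.34 r=0.1186 yaw=-50.61 z=0.0710 Ft=-3.31 Fr=-2.45 Fz=2.52 w=0.238 Tz=0.28
t=24.00 ang=221.01 r=0.1186 yaw=-50.08 z=0.0710 Ft=-1.42 Fr=-2.55 Fz=2.35 w=0.232 Tz=0.27
t=24.12 ang=221.73 r=0.1186 yaw=-49.54 z=0.0710 Ft=-0.04 Fr=-3.22 Fz=1.93 w=0.237 Tz=0.45
t=24.25 ang=222.67 r=0.1185 yaw=-49.00 z=0.0711 Ft=3.26 Fr=-3.10 Fz=-2.58 w=0.236 Tz=0.55
t=24.38 ang=223.21 r=0.1186 yaw=-48.45 z=0.0710 Ft=-3.43 Fr=-2.26 Fz=2.04 w=0.229 Tz=0.48
```

```bash
python3 -m pendant '[{"dp":[0,0,0],"rotation":[0,0,0],"fingers":1},{"dp":[0,0,0],"rotation":[0,0,0],"fingers":1},{"dp":[0,0,0],"rotation":[0,0,0],"fingers":1},{"dp":[0,0,0],"rotation":[0,0,0],"fingers":1},{"dp":[0,0,0],"rotation":[0,0,0],"fingers":1},{"dp":[0,0,0],"rotation":[0,0,0],"fingers":1}]'
python3 - <<'E'
from h import *
st()
im=arm.get_image("wrist");cv2.imwrite("pics/w11.png",im)
im=arm.get_image("scene");cv2.imwrite("pics/s11.png",cv2.resize(im[70:330,100:400],None,fx=2.3,fy=2.3,interpolation=cv2.INTER_CUBIC))
st()
E
```

```text
clock: 25.12
position: [0.5085, -0.2591, 0.071]
ee_rot: [-2.865, 1.289, -0.01]
force: [2.0, 2.8, 1.5]
width: 0.233
t=25.12 ang=223.19 r=0.1186 yaw=-48.45 z=0.0710 Ft=-0.69 Fr=-3.33 Fz=1.54 w=0.233 Tz=0.59
t=25.23 ang=223.19 r=0.1185 yaw=-48.45 z=0.0710 Ft=-0.28 Fr=-2.31 Fz=1.85 w=0.234 Tz=0.58
```

View pics/w11.png

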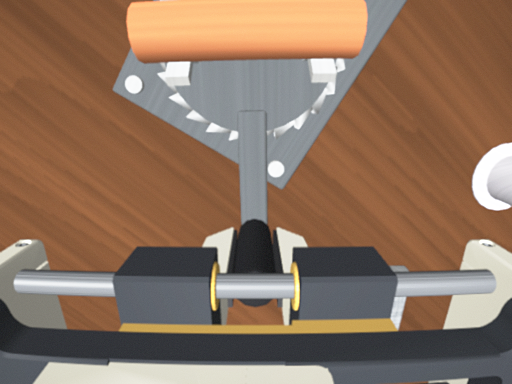

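View pics/s11.png

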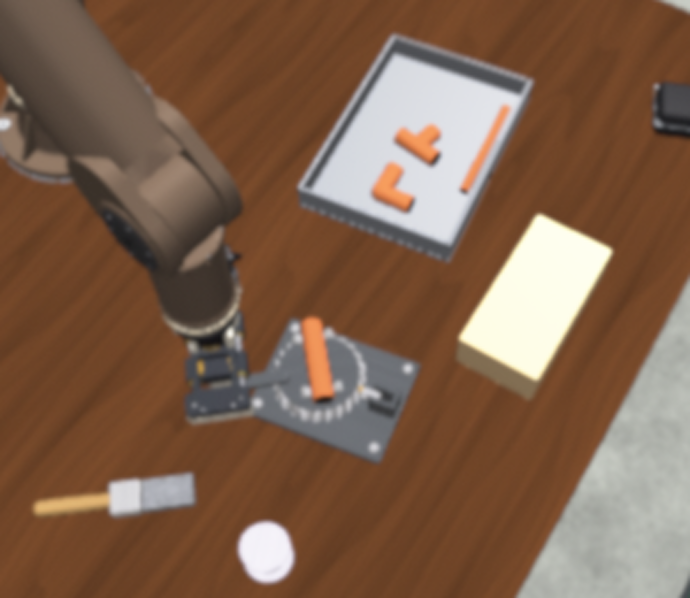

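```bash
python3 -c "
from h import *
st();print(arm.sign_off())"
```

```text
t=25.23 ang=223.19 r=0.1185 yaw=-48.45 z=0.0710 Ft=-0.28 Fr=-2.31 Fz=1.85 w=0.234 Tz=0.58
the job is handed in; nothing more can be done
None
```

The job is done and handed in at 25.2 s. The copper pipe lies centred in the two V rests, and the lever is held at the third click with the handle still gripped.

- **Pipe:** I set it down until it touched the rests, at about 10 N, then let go. The final wrist picture shows it seated and centred to within 1–2 mm. The cameras disagreed with each other by up to 3.5 mm while I was locating things. I settled the rests' position from close-up wrist views.
- **Lever:** I felt three separate force drops, each followed by the lever jumping forward, near 192°, 207° and 222°. It started at 178.3° and is holding at 223.2°, a turn of 44.9° against 45° for three clicks. It was still between the last two readings, with under 1 N of push along its path.
- **Everything else:** in the last scene picture the elbow, tee and thin tube are in the crate. The brick, spool and brush look undisturbed; I judged this by eye rather than measuring it. No check failed.

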